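# Make up two power-supply component kits

### The arm

A 6-joint arm with a two-finger parallel gripper is mounted at the origin on the work surface. World frame = base frame: x ahead of the robot, y to its left, z up, the work surface at z = 0. Lengths are in m, angles in rad, forces in N, time in s.
With the tool pointing down it reaches from about 0.3 to 0.775 m from the base axis. Payload 14.6 kg.
Tool frame: the origin (TCP) lies on the centre line of the jaws, within the pads' length; the fingertips stand 17 mm ahead of it and the grasp point (between the pads) lies 2 mm behind it; z points along the fingers, x is the direction in which the jaws open and shut, and the axes are right-handed (so a half turn about z gives the same grasp; the last joint's range is limited). The gripper opens to 94 mm and grips with 3 to 60 N. Pads are 16 mm wide; open, the fingers measure 119 mm over their backs; the gripper's body (75 mm by 177 mm) begins 78 mm behind the grasp point.
Start: joints at [-1.183, 0.3, 1.521, -0, 1.321, -0.067], TCP at [0.242, -0.494, 0.222] pointing down, gripper open.
Joint ranges: [-3.03, 3.03], [-0.79, 2.21], [0.23, 2.52], [-1.04, 4.18], [0, 3.07], [-2.55, 2.55]. Speed limits (rad/s): [2.22, 2.22, 2.57, 3.14, 3.14, 3.14].

### API

Orientations are given as [roll, pitch, yaw] about the fixed x, y, z axes, in that order (R = Rz(yaw) Ry(pitch) Rx(roll)).
In Python, from station import ctrl gives the robot as it stands. The module is installed in compiled form; this text tells all that it offers.
- The arm moves only by the tool drive_tool, never from a script. Its argument "increments" is a list of rows, each a list of 3 entries, a list of its own where there are three numbers: the turn, a rotation vector about the tool's x, y, z in degrees, then the shift along the tool's x, y, z in mm, then the opening, from 0 (shut) to 1 (fully open). In form: [[[ax, ay, az], [dx, dy, dz], hand], ...]. A call has 1 to 20 rows; each row shifts and turns the commanded pose from where the row before left it, along the tool's axes as they then stand; what a row does not reach is not made up. A row lasts 1/8 s, in which the tool goes at most 62.5 mm and 10.7 degrees, less where a joint would pass 70% of its speed; a pose out of reach is approached as far as the arm can. A call with a gripper value outside its range is refused whole. The fingers move at their own pace and stop on an object; "squeeze" is the grip in N (left out, the last holds). Time passes only in rows, so rows that do not move let the fingers close. It gives the time, the measured TCP pose, the force and the opening at its end, in the units of the state.
- ctrl.get_obs(): the state, without advancing time (a new reading comes with each control period).
- ctrl.camera(name): name is "scene" or "top"; returns the picture (384x512x3 uint8, red, green, blue); there is no depth.
- ctrl.calibration(name): a dict with "fx", "fy", "cx", "cy" (pixels), "rvec" (rotation vector, rad) and "tvec" (3), from world to camera coordinates, as OpenCV has them. Camera axes: x right, y down, z forward; pixel columns grow to the right and rows downward; lengths in m; the calibration is good to about 2 mm. A picture is of the moment at which its call begins. calibration takes no time and is no camera call.
- ctrl.hand_in(): hands the job in, once; it reports no verdict.
The state is a dict: "time_s": time; "qpos": joint angles; "joint_vel": joint speeds; "tau": joint torques, N m; "ee_pos": TCP position; "eef_rot": TCP orientation; "force": force on the tool from outside, world axes, zero at the start; "moment": the same for the moment, N m; "grip_width": finger opening in m.
Only numpy, scipy, OpenCV 4.12 (cv2) and the standard library are available. Lean on these libraries where they do the work, as an engineer would, in place of code of your own. Each camera call takes 0.05 s, during which the arm holds its last target.

### The job

Make up the two component kits from the parts on the bench: the two-pocket tray gets the transformer in its large pocket and the tall slim capacitor in its small pocket; the three-pocket tray gets the heat sink lengthwise in its long pocket, and the squat capacitor and the toroidal choke in its two square pockets, one in each, whichever way round. Set every part down gently, upright and flat on the floor of its pocket, and leave the relay and the board-holder post standing where they are.

Things in the scene. Friction and masses are not known exactly. Their poses are not given: they have to be found in the camera images.
- tray_two: Two-pocket kit tray, grey plastic with pale pocket floors, fixed to the bench, 80 (x) x 144 (y) mm. Rims and webs 11 mm, pocket floors 3 mm over the bench. Origin at the centre of its underside, z up. In its frame: large square pocket 72 x 72 mm, centre x = 0, y = -32 mm; small square pocket 56 x 56 mm, centre x = 0, y = +40 mm.
- tray_three: Three-pocket kit tray, grey plastic with pale pocket floors, fixed to the bench, 144 (x) x 148 (y) mm. Rims and webs 11 mm, pocket floors 3 mm over the bench. Origin at the centre of its underside, z up. In its frame: long pocket 62 (x) x 112 (y) mm, centre x = -37 mm, y = 0; two square pockets 66 x 66 mm side by side, centres x = +35 mm, y = +37 and -37 mm.
- transformer: Small mains transformer, standing: dark steel core plate 54 (x) x 26 (y) x 46 (z) mm with a copper coil block 34 (x) x 44 (y) mm around its middle from 5 to 41 mm height; about 0.28 kg; origin at the centre of its underside, z up. Can be gripped across the coil (44 mm, along y) or across the core (54 mm, along x).
- tall_cap: Tall slim can capacitor, upright: black sleeve, bare aluminium top with a scored cross, 30 mm diameter, 58 mm high, about 60 g; origin at the centre of its underside, z up.
- squat_cap: Squat wide can capacitor, upright: black sleeve, bare aluminium top with a scored cross, 40 mm diameter, 34 mm high, about 65 g; origin at the centre of its underside, z up.
- choke: Toroidal choke lying flat: copper-wound ring with a hole in the middle on a thin black base disc, 42 mm diameter, 34 mm high, about 110 g; origin at the centre of its underside, z up.
- heatsink: Bare aluminium heat sink, fins up: 84 (x, along the fins) x 36 (y) x 36 (z) mm, about 130 g; origin at the centre of its underside, z up. Grip across its 36 mm width (along y).
- relay: Relay, not part of the kits: white box on a black base, 29 x 29 x 36 mm, loose; origin at the centre of its underside, z up.
- board_post: Black board-holder post, not part of the kits: foot 34 mm diameter, neck 24 mm with a yellow ring, 64 mm high, loose; origin at the centre of its underside, z up.

How it is judged:
By the outcome, as a careful person would: the job done as asked, in the order asked, and still so for the second after the job is handed in, with the robot touching nothing.
It also fails if it takes over 120 s, if anything falls off the work surface, if the arm or the gripper's body presses on something with over 40 N, if the wrist force passes 120 N, or if a joint passes its speed limit or range.

## Working session

There is one attempt and no reset: what is moved stays moved. The work goes in short steps, Python scripts to look and compute and a tool call to move; the robot and the scene stay as the last step left them, time stands still between calls to the robot, and variables do not carry over. Pictures are saved under pics/ and viewed, and the job is handed in when it is done.

Besides the shell and the picture viewer there is one more tool, called after ">>>" by a JSON object that holds its "method" and its "body". drive_tool: Moves the arm, as the interface text tells. Its arguments: {"type":"object","properties":{"increments":{"type":"array"},"squeeze":{"type":"number"}},"required":["increments"]}

```bash
mkdir -p pics; cat > h.py <<'E'
import numpy as np, cv2
from station import ctrl
def K(n):
    c=ctrl.calibration(n); 
    return np.array([[c['fx'],0,c['cx']],[0,c['fy'],c['cy']],[0,0,1]]),np.array(c['rvec'],float),np.array(c['tvec'],float)
def proj(n,P):
    k,r,t=K(n); return cv2.projectPoints(np.array(P,float).reshape(-1,3),r,t,k,None)[0].reshape(-1,2)
def back(n,uv,z):
    k,r,t=K(n); R=cv2.Rodrigues(r)[0]; uv=np.array(uv,float).reshape(-1,2)
    d=(R.T@(np.linalg.inv(k)@np.c_[uv,np.ones(len(uv))].T)).T
    c=-R.T@t; z=np.broadcast_to(z,len(uv)); s=(z-c[2])/d[:,2]
    return c+d*s[:,None]
def snap(n,f):
    im=ctrl.camera(n); cv2.imwrite(f,im[:,:,::-1]); return im
E
python3 - <<'E'
from h import *
for n in ['scene','top']:
    im=snap(n,f'pics/{n}0.png'); k,r,t=K(n); R=cv2.Rodrigues(r)[0]; print(n,k.tolist(),(-R.T@t).round(3),R.round(3).tolist())
print(ctrl.get_obs())
E
```

```text
scene [[346.6995763080136, 0.0, 250.30448711611655], [0.0, 346.6995763080136, 191.09421938020864], [0.0, 0.0, 1.0]] [0.915 0.409 0.7  ] [[-0.751, 0.66, -0.019], [0.52, 0.574, -0.633], [-0.406, -0.485, -0.774]]
top [[466.813413511896, 0.0, 246.39475724954772], [0.0, 466.813413511896, 191.43763883686003], [0.0, 0.0, 1.0]] [0.379 0.019 1.151] [[0.014, -0.999, 0.038], [-0.986, -0.02, -0.166], [0.167, -0.035, -0.985]]
{'time_s': 0.1, 'qpos': array([-1.18259885e+00,  3.00425162e-01,  1.52152967e+00, -9.08876076e-06,
        1.32069612e+00, -6.65977125e-02]), 'joint_vel': array([ 0.00025345, -0.00114033, -0.00058872, -0.00017904,  0.00126243,
       -0.00180989]), 'tau': array([ 1.94447231e-03, -5.32641685e+01, -3.53282511e+01,  7.10023334e-02,
        2.35034066e-02, -6.22244784e-05]), 'ee_pos': array([ 0.24151537, -0.49388888,  0.22193327]), 'eef_rot': array([-3.14153101e+00,  1.05653662e-03, -1.11599885e+00]), 'force': array([0.18034649, 0.2150147 , 0.7414814 ]), 'moment': array([-0.00256293,  0.02781062,  0.02839653]), 'grip_width': 0.09391990025162414}
```

```bash
python3 -c "
import cv2
for n in ['scene','top']:
    cv2.imwrite(f'pics/{n}0b.png',cv2.resize(cv2.imread(f'pics/{n}0.png'),(800,600),interpolation=cv2.INTER_CUBIC))"
```

```text
(no output)
```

View pics/top0b.png

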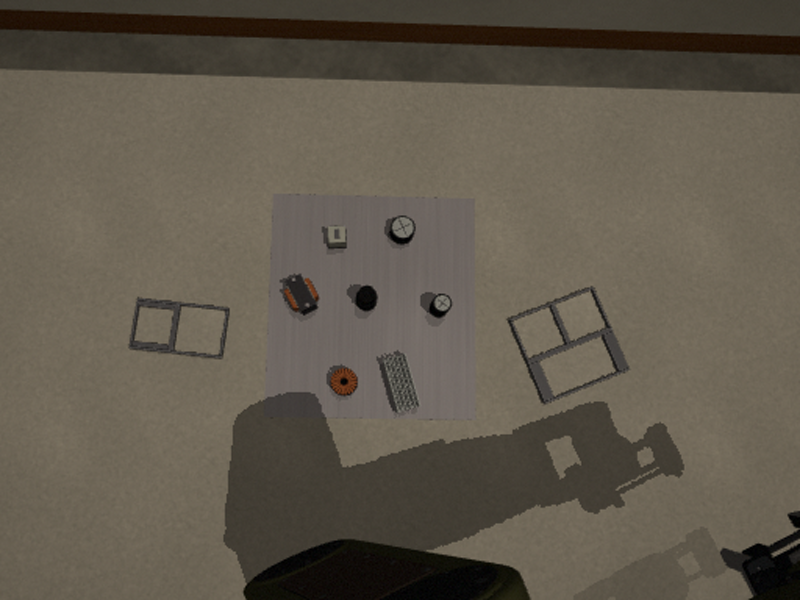

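View pics/scene0b.png

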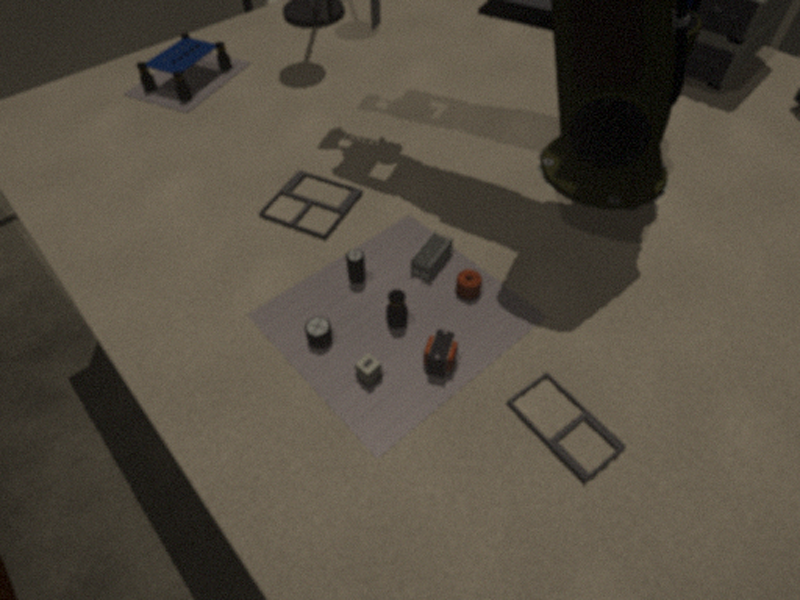

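```bash
python3 - <<'E'
from h import *
for n in ['scene','top']:
    im=np.mean([ctrl.camera(n).astype(float) for _ in range(5)],0); np.save(f'avg_{n}.npy',im)
    g=np.clip(255*(im/255)**0.6*1.25,0,255).astype(np.uint8)[:,:,::-1]
    cv2.imwrite(f'pics/{n}_br.png',g)
g=cv2.imread('pics/top_br.png')
def crop(g,x0,y0,x1,y1,s,f):
    cv2.imwrite(f,cv2.resize(g[y0:y1,x0:x1],None,fx=s,fy=s,interpolation=cv2.INTER_CUBIC))
crop(g,168,120,308,270,4,'pics/topmat.png')
crop(g,75,180,155,235,7,'pics/toptwo.png')
crop(g,315,175,415,265,6,'pics/topthree.png')
g=cv2.imread('pics/scene_br.png')
crop(g,155,130,345,295,4,'pics/scmat.png')
E
```

```text
(no output)
```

View pics/topmat.png

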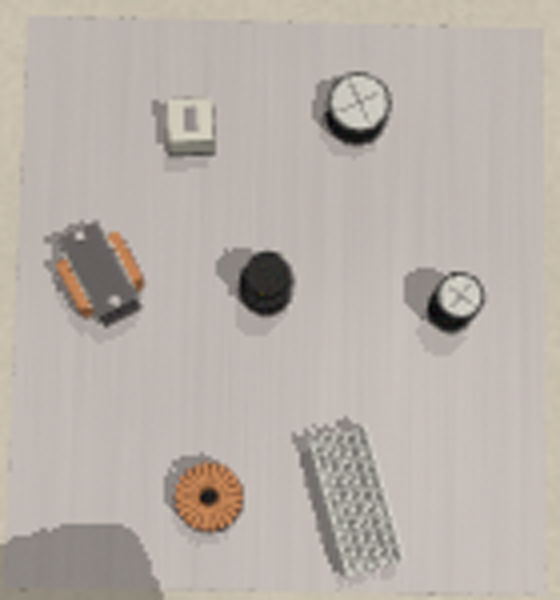

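View pics/toptwo.png

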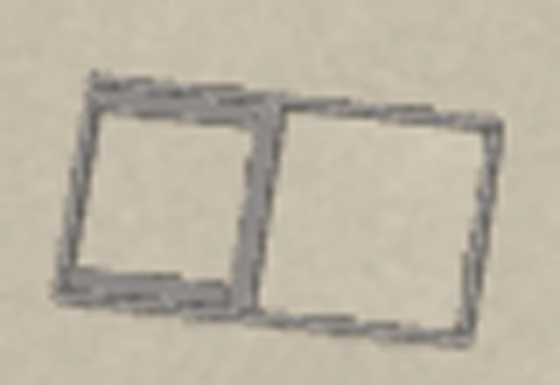

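View pics/topthree.png

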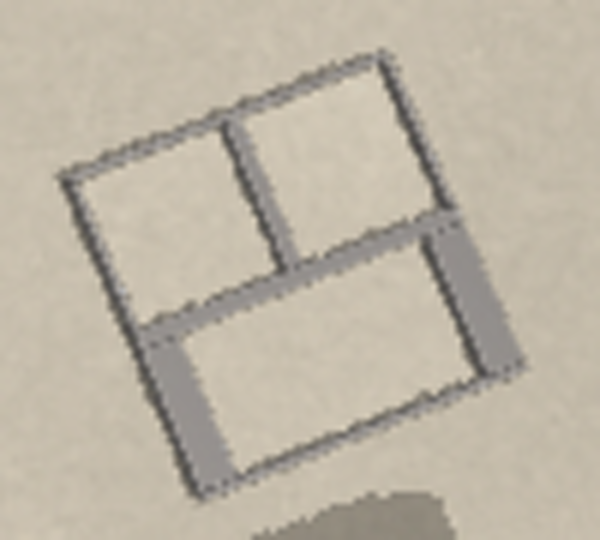

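View pics/scmat.png

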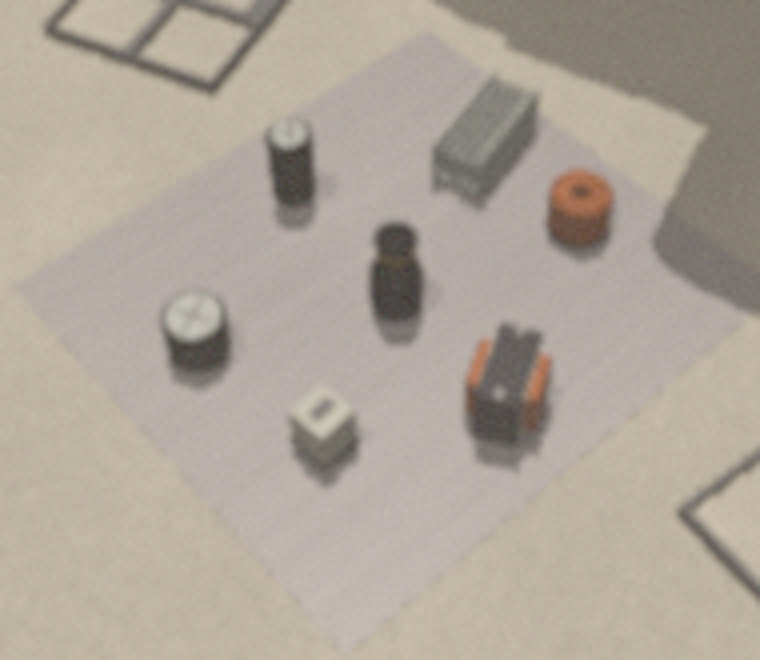

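```bash
cat > pose.py <<'E'
from h import *
def un(c,s,x0,y0): return (np.array(c,float).reshape(-1,2)+.5)/s-.5+[x0,y0]
def rigid(obj,w):
    o=np.array(obj,float);oc=o-o.mean(0);wc=w-w.mean(0)
    th=np.arctan2((oc[:,0]*wc[:,1]-oc[:,1]*wc[:,0]).sum(),(oc*wc).sum())
    R=np.array([[np.cos(th),-np.sin(th)],[np.sin(th),np.cos(th)]])
    t=w.mean(0)-R@o.mean(0); return t,th,np.linalg.norm(o@R.T+t-w,axis=1)
E
python3 - <<'E'
from pose import *
def s(n,c,sc,x,y,o,z):
    w=back('top',un(c,sc,x,y),z)[:,:2]; t,th,e=rigid(np.array(o)/1000,w); print(n,t.round(4),np.degrees(th).round(2),'res mm',(e*1e3).round(1))
s('two',[(92,78),(500,120),(470,343),(55,300)],7,75,180,[(40,72),(40,-72),(-40,-72),(-40,72)],.011)
s('three',[(62,175),(383,55),(522,370),(200,497)],6,315,175,[(72,74),(72,-74),(-72,-74),(-72,74)],.011)
s('heatsink',[(312,432),(358,420),(400,560),(350,578)],4,168,120,[(42,18),(42,-18),(-42,-18),(-42,18)],.036)
def p(n,c,z): print(n,back('top',un(c,4,168,120),z).round(4).tolist())
p('tf',[(80,235),(114,300)],.046);p('tall',(461,296),.058);p('squat',(358,102),.034);p('choke',(208,497),.034);p('relay',(190,123),.036);p('post',(267,275),.064)
def q(n,c,z): print('sc',n,back('scene',un(c,4,155,130),z).round(4).tolist())
q('tall',(290,132),.058);q('squat',(196,316),.034);q('choke',(581,190),.034);q('relay',(323,410),.036);q('post',(396,240),.064)
E
```

```text
two [0.5211 0.2987] -4.92 res mm [1.1 0.9 0.8 0.8]
three [ 0.5064 -0.3128] 21.98 res mm [0.5 2.4 1.2 2.4]
heatsink [ 0.4419 -0.0467] 16.56 res mm [4.5 3.9 2.6 3.6]
tf [[0.5953, 0.1208, 0.046], [0.5562, 0.0992, 0.046]]
tall [[0.5608, -0.1075, 0.058]]
squat [[0.685, -0.0462, 0.034]]
choke [[0.4406, 0.0406, 0.034]]
relay [[0.6687, 0.057, 0.036]]
post [[0.5701, 0.0083, 0.064]]
sc tall [[0.5599, -0.1044, 0.058]]
sc squat [[0.6839, -0.0428, 0.034]]
sc choke [[0.4411, 0.042, 0.034]]
sc relay [[0.6705, 0.06, 0.036]]
sc post [[0.5724, 0.0123, 0.064]]
```

```bash
cat > ov.py <<'E'
from pose import *
def T(x,y,yaw,P):
    P=np.array(P,float)/1000; a=np.radians(yaw); c,s=np.cos(a),np.sin(a)
    return np.c_[x+c*P[:,0]-s*P[:,1],y+s*P[:,0]+c*P[:,1],P[:,2]]
def rect(cx,cy,w,h,z): return [(cx-w/2,cy-h/2,z),(cx+w/2,cy-h/2,z),(cx+w/2,cy+h/2,z),(cx-w/2,cy+h/2,z)]
def circ(d,z): a=np.linspace(0,2*np.pi,24,endpoint=False); return [(d/2*np.cos(t),d/2*np.sin(t),z) for t in a]
SH={'two':[rect(0,0,80,144,11),rect(0,-32,72,72,11),rect(0,40,56,56,11)],
'three':[rect(0,0,144,148,11),rect(-37,0,62,112,11),rect(35,37,66,66,11),rect(35,-37,66,66,11)],
'tf':[rect(0,0,54,26,46),rect(0,0,54,26,0),rect(0,0,34,44,41)],
'tall':[circ(30,58),circ(30,0)],'squat':[circ(40,34),circ(40,0)],'choke':[circ(42,34),circ(42,0)],
'hs':[rect(0,0,84,36,36),rect(0,0,84,36,0)],'relay':[rect(0,0,29,29,36)],'post':[circ(24,64),circ(34,0)]}
def overlay(n,src,poses,box,s,f):
    x0,y0,x1,y1=box; g=cv2.resize(cv2.imread(src)[y0:y1,x0:x1],None,fx=s,fy=s,interpolation=cv2.INTER_CUBIC)
    for k,(x,y,a) in poses.items():
        for P in SH[k]:
            u=(proj(n,T(x,y,a,P))-[x0,y0]+.5)*s-.5
            cv2.polylines(g,[np.round(u).astype(int)],True,(0,0,255),1,cv2.LINE_AA)
    cv2.imwrite(f,g)
E
python3 - <<'E'
from ov import *
P={'two':(.5211,.2987,-4.9),'three':(.5064,-.3128,22),'tf':(.5758,.11,28.9),'tall':(.5608,-.1075,0),'squat':(.685,-.0462,0),'choke':(.4406,.0406,0),'hs':(.4419,-.0467,15),'relay':(.6687,.057,0),'post':(.5701,.0083,0)}
overlay('top','pics/top_br.png',P,(168,120,308,270),4,'pics/o1.png')
overlay('top','pics/top_br.png',P,(75,180,155,235),7,'pics/o2.png')
overlay('top','pics/top_br.png',P,(315,175,415,265),6,'pics/o3.png')
Q={k:(x,y+.003,a) for k,(x,y,a) in P.items()}
overlay('scene','pics/scene_br.png',Q,(155,100,405,310),3,'pics/o4.png')
a=cv2.imread('pics/o2.png');b=cv2.imread('pics/o3.png');
c=np.zeros((600,800,3),np.uint8);c[:270,:400]=cv2.resize(a,(400,270));c[270:600,:400]=cv2.resize(b,(400,330));cv2.imwrite('pics/o23.png',c[:,:400])
E
```

```text
(no output)
```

View pics/o1.png

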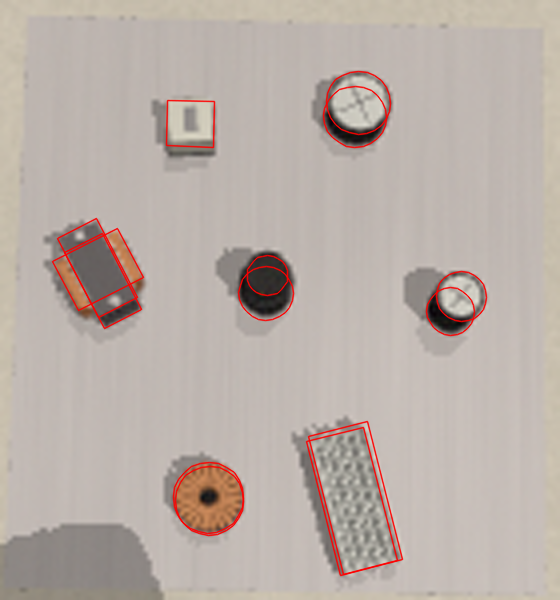

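View pics/o23.png

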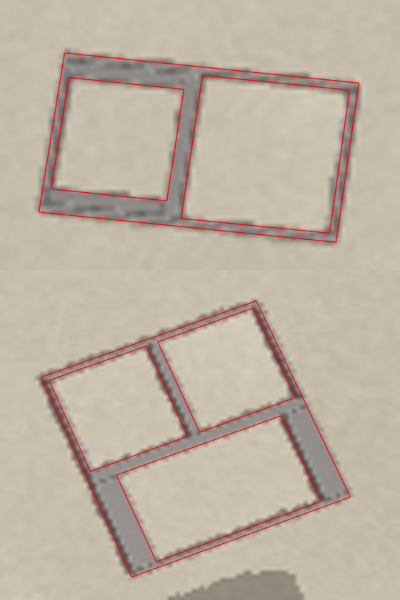

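View pics/o4.png

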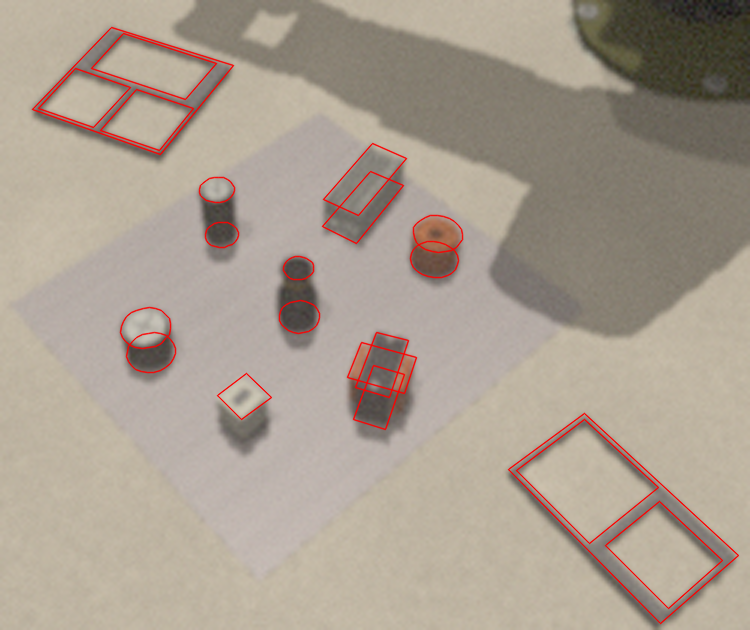

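```bash
cat > plan.py <<'E'
import sys
from h import *
from scipy.spatial.transform import Rotation as Ro
# usage: plan.py x y z yaw(deg)   prints turn then shift in tool axes after turn
def main(x,y,z,yaw):
    o=ctrl.get_obs(); R=Ro.from_euler('xyz',o['eef_rot']); 
    Rt=Ro.from_euler('xyz',[np.pi,0,np.radians(yaw)])
    rv=np.degrees((R.inv()*Rt).as_rotvec())
    d=np.array([x,y,z])-o['ee_pos']
    print('t',round(o['time_s'],2),'pos',o['ee_pos'].round(4),'yaw',np.degrees(o['eef_rot'][2]).round(2),'F',o['force'].round(2),'w',round(o['grip_width'],4),'j1,j6',o['qpos'][[0,5]].round(2))
    print('turn',rv.round(2),'shift after turn',(Rt.inv().apply(d)*1000).round(1),'dist',round(np.linalg.norm(d)*1e3))
def tgt(t,px,py):
    x,y,a={'two':(.521,.300,-4.9),'three':(.5065,-.311,22)}[t]; a=np.radians(a);px/=1e3;py/=1e3
    return (x+px*np.cos(a)-py*np.sin(a),y+px*np.sin(a)+py*np.cos(a))
if __name__=='__main__': main(*map(float,sys.argv[1:5]))
E
python3 plan.py .5755 .1115 .12 -61.1; python3 -c "
from plan import *
for a in [('two',0,-32),('two',0,40),('three',-37,0),('three',35,37),('three',35,-37)]: print(a,np.round(tgt(*a),4))"
```

```text
t 0.6 pos [ 0.2416 -0.4941  0.2224] yaw -63.94 F [-0.05 -0.37  1.04] w 0.0939 j1,j6 [-1.18 -0.07]
turn [ 0.   -0.   -2.84] shift after turn [-368.8 -585.   102.4] dist 699
('two', 0, -32) [0.5183 0.2681]
('two', 0, 40) [0.5244 0.3399]
('three', -37, 0) [ 0.4722 -0.3249]
('three', 35, 37) [ 0.5251 -0.2636]
('three', 35, -37) [ 0.5528 -0.3322]
```

>>> {"method": "drive_tool", "body": {"increments": [[[0,0,-2.8],[-8,-12,3],0.8],[[0,0,0],[-22,-35,6],0.8],[[0,0,0],[-22,-35,6],0.8],[[0,0,0],[-22,-35,6],0.8],[[0,0,0],[-22,-35,6],0.8],[[0,0,0],[-22,-35,6],0.8],[[0,0,0],[-22,-35,6],0.8],[[0,0,0],[-22,-35,6],0.8],[[0,0,0],[-22,-35,6],0.8],[[0,0,0],[-22,-35,6],0.8],[[0,0,0],[-22,-35,6],0.8],[[0,0,0],[-22,-35,6],0.8],[[0,0,0],[-22,-35,6],0.8],[[0,0,0],[-22,-35,6],0.8],[[0,0,0],[-22,-35,6],0.8],[[0,0,0],[-22,-35,6],0.8],[[0,0,0],[-22,-35,6],0.8],[[0,0,0],[-9,-13,3],0.8],[[0,0,0],[0,0,0],0.8],[[0,0,0],[0,0,0],0.8]], "squeeze": 35}}

```text
time_s: 3.1
ee_pos: [0.5761, 0.1103, 0.1207]
eef_rot: [3.142, -0.0, -1.067]
force: [0.1, -0.8, 0.0]
grip_width: 0.0749
```

```bash
python3 plan.py .5755 .1115 .03 -61.1; python3 - <<'E'
from h import *
im=snap('scene','pics/s1.png')
g=np.clip(255*(im[130:310,215:395,::-1]/255.)**0.6*1.25,0,255).astype(np.uint8)
cv2.imwrite('pics/s1c.png',cv2.resize(g,None,fx=3,fy=3,interpolation=cv2.INTER_CUBIC))
E
```

```text
t 3.1 pos [0.5761 0.1103 0.1207] yaw -61.15 F [ 0.11 -0.85  0.  ] w 0.0749 j1,j6 [0.13 1.19]
turn [ 0.   -0.01 -0.05] shift after turn [-1.4 -0.1 90.7] dist 91
```

View pics/s1c.png

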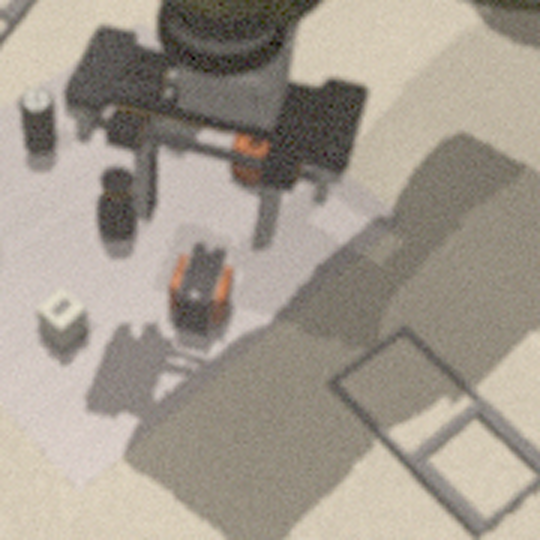

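>>> {"method": "drive_tool", "body": {"increments": [[[0,0,0],[-1,0,10],0.8],[[0,0,0],[0,0,20],0.8],[[0,0,0],[0,0,20],0.8],[[0,0,0],[0,0,20],0.8],[[0,0,0],[0,0,12],0.8],[[0,0,0],[0,0,6],0.8],[[0,0,0],[0,0,2.7],0.8],[[0,0,0],[0,0,0],0.8],[[0,0,0],[0,0,0],0.3],[[0,0,0],[0,0,0],0.3],[[0,0,0],[0,0,0],0.3],[[0,0,0],[0,0,0],0.3],[[0,0,0],[0,0,0],0.3],[[0,0,0],[0,0,0],0.3]], "squeeze": 35}}

```text
time_s: 4.9
ee_pos: [0.5761, 0.112, 0.0299]
eef_rot: [-3.141, -0.0, -1.067]
force: [-0.6, -0.1, 2.5]
grip_width: 0.0434
```

>>> {"method": "drive_tool", "body": {"increments": [[[0,0,0],[0,0,-3],0.3],[[0,0,0],[0,0,-8],0.3],[[0,0,0],[0,0,-20],0.3],[[0,0,0],[0,0,-30],0.3],[[0,0,0],[0,0,-30],0.3],[[0,0,0],[0,0,-20],0.3],[[0,0,0],[0,0,-9],0.3],[[0,0,0],[0,0,0],0.3]]}}

```text
time_s: 5.9
ee_pos: [0.576, 0.112, 0.1499]
eef_rot: [-3.141, -0.0, -1.067]
force: [0.3, 0.3, -3.8]
grip_width: 0.044
```

```bash
python3 plan.py .5183 .2681 .15 -4.9; python3 - <<'E'
from h import *
im=snap('scene','pics/s2.png')
g=np.clip(255*(im[130:310,215:395,::-1]/255.)**0.6*1.25,0,255).astype(np.uint8)
cv2.imwrite('pics/s2c.png',cv2.resize(g,None,fx=3,fy=3,interpolation=cv2.INTER_CUBIC))
E
```

```text
t 5.9 pos [0.576  0.112  0.1499] yaw -61.14 F [ 0.27  0.28 -3.79] w 0.044 j1,j6 [0.13 1.2 ]
turn [-2.000e-02 -2.000e-02 -5.624e+01] shift after turn [-7.080e+01 -1.506e+02 -1.000e-01] dist 166
```

View pics/s2c.png

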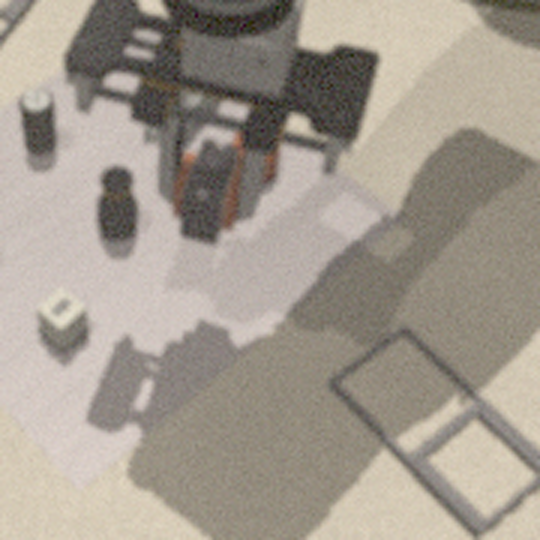

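>>> {"method": "drive_tool", "body": {"increments": [[[0,0,-4],[0,0,0],0.3],[[0,0,-8],[0,0,0],0.3],[[0,0,-8],[0,0,0],0.3],[[0,0,-8],[0,0,0],0.3],[[0,0,-8],[0,0,0],0.3],[[0,0,-8],[0,0,0],0.3],[[0,0,-8],[0,0,0],0.3],[[0,0,-4.2],[0,0,0],0.3],[[0,0,0],[-5,-10,0],0.3],[[0,0,0],[-12,-26,0],0.3],[[0,0,0],[-12,-26,0],0.3],[[0,0,0],[-12,-26,0],0.3],[[0,0,0],[-12,-26,0],0.3],[[0,0,0],[-12,-26,0],0.3],[[0,0,0],[-5.8,-10.6,0],0.3],[[0,0,0],[0,0,0],0.3],[[0,0,0],[0,0,0],0.3]]}}

```text
time_s: 8.07
ee_pos: [0.5187, 0.2674, 0.1496]
eef_rot: [3.141, 0.0, -0.087]
force: [0.4, -0.2, -4.2]
grip_width: 0.0433
```

```bash
python3 plan.py .5183 .2681 .036 -4.9
```

```text
t 8.07 pos [0.5187 0.2674 0.1496] yaw -5.0 F [ 0.36 -0.22 -4.2 ] w 0.0433 j1,j6 [0.41 0.5 ]
turn [ 0.01  0.01 -0.1 ] shift after turn [ -0.4  -0.7 113.6] dist 114
```

>>> {"method": "drive_tool", "body": {"increments": [[[0,0,0],[0,-0.5,10],0.3],[[0,0,0],[0,0,25],0.3],[[0,0,0],[0,0,25],0.3],[[0,0,0],[0,0,22],0.3],[[0,0,0],[0,0,14],0.3],[[0,0,0],[0,0,8],0.3],[[0,0,0],[0,0,5],0.3],[[0,0,0],[0,0,2],0.3],[[0,0,0],[0,0,0],0.3]]}}

```text
time_s: 9.2
ee_pos: [0.5186, 0.2687, 0.0391]
eef_rot: [-3.141, -0.0, -0.086]
force: [-0.5, -0.2, -2.8]
grip_width: 0.0439
```

```bash
python3 plan.py .5183 .2681 .033 -4.9; python3 - <<'E'
from h import *
from ov import *
for n,b in [('scene',(290,210,420,310)),('top',(75,160,205,255))]:
    im=snap(n,f'pics/p1{n}.png')
    cv2.imwrite(f'pics/p1{n}b.png',np.clip(255*(im[:,:,::-1]/255.)**0.6*1.25,0,255).astype(np.uint8))
    overlay(n,f'pics/p1{n}b.png',{'two':(.521,.300 if n=='top' else .3015,-4.9)},b,4,f'pics/p1{n}c.png')
a=cv2.imread('pics/p1scenec.png');b=cv2.imread('pics/p1topc.png');c=np.zeros((780,520,3),np.uint8);c[:400]=a;c[400:]=b;cv2.imwrite('pics/p1.png',cv2.resize(c,(400,600)))
E
```

```text
t 9.2 pos [0.5186 0.2687 0.0391] yaw -4.94 F [-0.49 -0.22 -2.79] w 0.0439 j1,j6 [0.42 0.5 ]
turn [-0.02 -0.03 -0.04] shift after turn [-0.3  0.6  6.1] dist 6
```

View pics/p1.png

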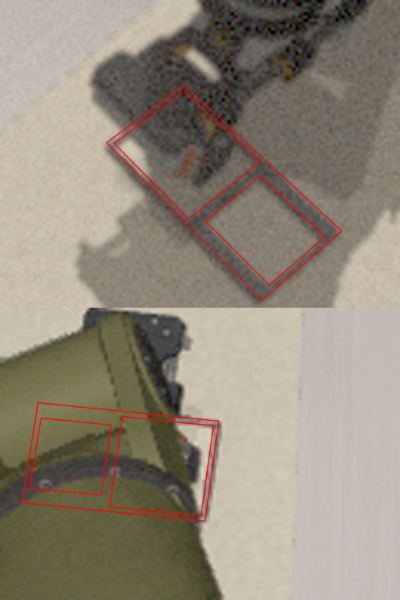

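>>> {"method": "drive_tool", "body": {"increments": [[[0,0,0],[0,0,1],0.3],[[0,0,0],[0,0,1],0.3],[[0,0,0],[0,0,1],0.3],[[0,0,0],[0,0,1],0.3],[[0,0,0],[0,0,0.7],0.3],[[0,0,0],[0,0,0.5],0.3],[[0,0,0],[0,0,0],0.3]]}}

```text
time_s: 10.18
ee_pos: [0.5185, 0.2686, 0.0335]
eef_rot: [3.142, 0.0, -0.086]
force: [-0.1, 0.3, -4.6]
grip_width: 0.0439
```

>>> {"method": "drive_tool", "body": {"increments": [[[0,0,0],[0,0,0.4],0.3],[[0,0,0],[0,0,0.4],0.3],[[0,0,0],[0,0,0],0.3]]}}

```text
time_s: 10.55
ee_pos: [0.5185, 0.2686, 0.0329]
eef_rot: [-3.142, -0.0, -0.086]
force: [-0.8, 0.5, -0.7]
grip_width: 0.0439
```

>>> {"method": "drive_tool", "body": {"increments": [[[0,0,0],[0,0,0],0.5],[[0,0,0],[0,0,0],0.6],[[0,0,0],[0,0,0],0.7],[[0,0,0],[0,0,0],0.7],[[0,0,0],[0,0,-5],0.7],[[0,0,0],[0,0,-15],0.7],[[0,0,0],[0,0,-30],0.7],[[0,0,0],[0,0,-40],0.7],[[0,0,0],[0,0,-30],0.7],[[0,0,0],[0,0,-10],0.7],[[0,0,0],[0,0,0],0.7]]}}

```text
time_s: 11.92
ee_pos: [0.5185, 0.2686, 0.163]
eef_rot: [-3.141, -0.001, -0.086]
force: [0.5, -0.3, 0.0]
grip_width: 0.0656
```

```bash
python3 plan.py .560 -.106 .16 -4.9
```

```text
t 11.93 pos [0.5185 0.2686 0.163 ] yaw -4.94 F [ 0.5  -0.29  0.02] w 0.0656 j1,j6 [0.42 0.5 ]
turn [-0.02 -0.03 -0.04] shift after turn [ 73.4 369.7   3. ] dist 377
```

>>> {"method": "drive_tool", "body": {"increments": [[[0,0,0],[3.7,18.5,0],0.7],[[0,0,0],[7,35,0],0.7],[[0,0,0],[7,35,0],0.7],[[0,0,0],[7,35,0],0.7],[[0,0,0],[7,35,0],0.7],[[0,0,0],[7,35,0],0.7],[[0,0,0],[7,35,0],0.7],[[0,0,0],[7,35,0],0.7],[[0,0,0],[7,35,0],0.7],[[0,0,0],[7,35,0],0.7],[[0,0,0],[3.7,18.5,0],0.7],[[0,0,0],[3,17.7,3],0.7],[[0,0,0],[0,0,0],0.7],[[0,0,0],[0,0,0],0.7]]}}

```text
time_s: 13.68
ee_pos: [0.5597, -0.1054, 0.1596]
eef_rot: [-3.141, 0.0, -0.086]
force: [-0.9, 0.5, 0.2]
grip_width: 0.0657
```

```bash
python3 plan.py .560 -.106 .042 -4.9; python3 - <<'E'
from h import *
for n,(x0,y0,x1,y1) in [('scene',(155,130,405,310)),('top',(75,160,205,255))]:
    im=snap(n,f'pics/p2{n}.png'); g=np.clip(255*(im[:,:,::-1]/255.)**0.6*1.25,0,255).astype(np.uint8)
    cv2.imwrite(f'pics/p2{n}c.png',cv2.resize(g[y0:y1,x0:x1],None,fx=3,fy=3,interpolation=cv2.INTER_CUBIC))
E
```

```text
t 13.68 pos [ 0.5597 -0.1054  0.1596] yaw -4.91 F [-0.88  0.5   0.18] w 0.0657 j1,j6 [-0.25 -0.16]
turn [-0.01  0.02 -0.01] shift after turn [  0.4   0.6 117.6] dist 118
```

View pics/p2scenec.png

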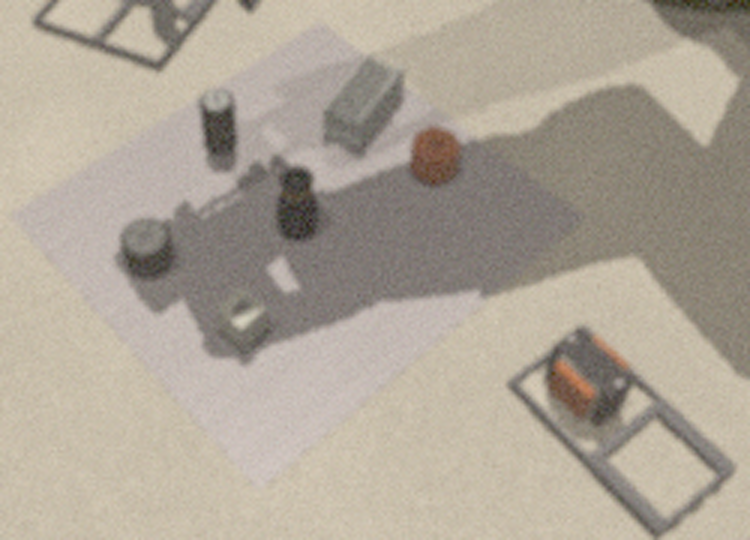

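View pics/p2topc.png

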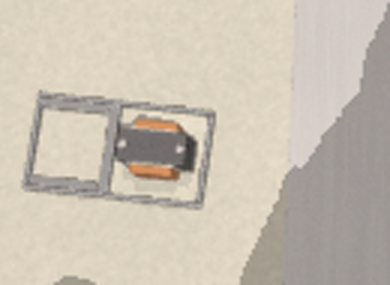

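```bash
python3 - <<'E'
from ov import *
for n in ['scene','top']:
    g=cv2.imread(f'pics/p2{n}.png'); cv2.imwrite('pics/t.png',np.clip(255*(g/255.)**0.6*1.25,0,255).astype(np.uint8))
    b=(300,225,410,310) if n=='scene' else (75,180,155,235); dy=-.0015 if n=='top' else .0015
    overlay(n,'pics/t.png',{'two':(.521,.300+dy,-4.9),'tf':(.5185,.2686+dy,-95)},b,6,f'pics/p2{n}o.png')
E
```

```text
(no output)
```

View pics/p2sceneo.png

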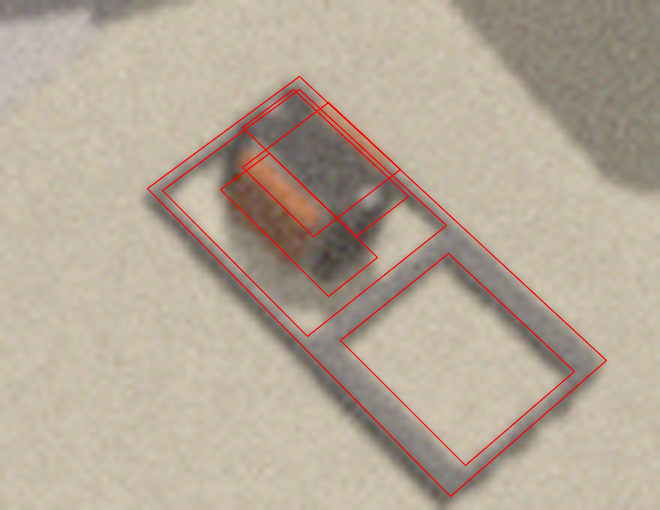

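View pics/p2topo.png

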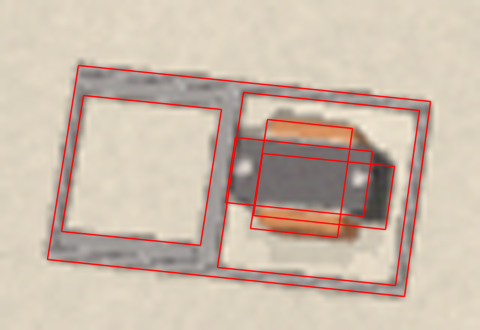

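>>> {"method": "drive_tool", "body": {"increments": [[[0,0,0],[0,0,12],0.7],[[0,0,0],[0,0,25],0.7],[[0,0,0],[0,0,28],0.7],[[0,0,0],[0,0,25],0.7],[[0,0,0],[0,0,15],0.7],[[0,0,0],[0,0,8],0.7],[[0,0,0],[0,0,4.5],0.7],[[0,0,0],[0,0,0],0.7],[[0,0,0],[0,0,0],0.2],[[0,0,0],[0,0,0],0.2],[[0,0,0],[0,0,0],0.2],[[0,0,0],[0,0,0],0.2],[[0,0,0],[0,0,0],0.2],[[0,0,0],[0,0,0],0.2]], "squeeze": 15}}

```text
time_s: 15.52
ee_pos: [0.5598, -0.106, 0.0423]
eef_rot: [3.142, -0.0, -0.086]
force: [-0.7, 0.0, 1.0]
grip_width: 0.0297
```

>>> {"method": "drive_tool", "body": {"increments": [[[0,0,0],[0,0,-3],0.2],[[0,0,0],[0,0,-10],0.2],[[0,0,0],[0,0,-22],0.2],[[0,0,0],[0,0,-30],0.2],[[0,0,0],[0,0,-30],0.2],[[0,0,0],[0,0,-18],0.2],[[0,0,0],[0,0,-7],0.2],[[0,0,0],[0,0,0],0.2]]}}

```text
time_s: 16.52
ee_pos: [0.5596, -0.106, 0.1619]
eef_rot: [-3.142, 0.0, -0.086]
force: [0.2, 0.5, -0.6]
grip_width: 0.0294
```

```bash
python3 plan.py .5244 .3399 .16 -4.9
```

```text
t 16.52 pos [ 0.5596 -0.106   0.1619] yaw -4.94 F [ 0.2   0.47 -0.57] w 0.0294 j1,j6 [-0.25 -0.17]
turn [-0.    0.02 -0.04] shift after turn [ -73.2 -441.3    1.9] dist 447
```

>>> {"method": "drive_tool", "body": {"increments": [[[0,0,0],[-2.5,-15,0],0.2],[[0,0,0],[-4,-22,0],0.2],[[0,0,0],[-5.5,-33,0],0.2],[[0,0,0],[-5.5,-33,0],0.2],[[0,0,0],[-5.5,-33,0],0.2],[[0,0,0],[-5.5,-33,0],0.2],[[0,0,0],[-5.5,-33,0],0.2],[[0,0,0],[-5.5,-33,0],0.2],[[0,0,0],[-5.5,-33,0],0.2],[[0,0,0],[-5.5,-33,0],0.2],[[0,0,0],[-5.5,-33,0],0.2],[[0,0,0],[-5.5,-33,0],0.2],[[0,0,0],[-5.5,-33,0],0.2],[[0,0,0],[-4,-24,0],0.2],[[0,0,0],[-2.2,-17.3,0],0.2],[[0,0,0],[0,0,0],0.2],[[0,0,0],[0,0,0],0.2],[[0,0,0],[0,0,0],0.2]]}}

```text
time_s: 18.77
ee_pos: [0.5251, 0.3391, 0.1624]
eef_rot: [3.142, -0.0, -0.087]
force: [0.1, -0.7, -0.4]
grip_width: 0.0292
```

```bash
python3 plan.py .5244 .3399 .0495 -4.9; python3 - <<'E'
from ov import *
n='scene'
g=snap(n,'pics/p3.png')[:,:,::-1]; cv2.imwrite('pics/t.png',np.clip(255*(g/255.)**0.6*1.25,0,255).astype(np.uint8))
overlay(n,'pics/t.png',{},(280,190,410,310),5,'pics/p3o.png')
E
```

```text
t 18.77 pos [0.5251 0.3391 0.1624] yaw -5.0 F [ 0.1  -0.71 -0.41] w 0.0292 j1,j6 [0.51 0.6 ]
turn [ 0.  -0.  -0.1] shift after turn [ -0.8  -0.7 112.9] dist 113
```

View pics/p3o.png

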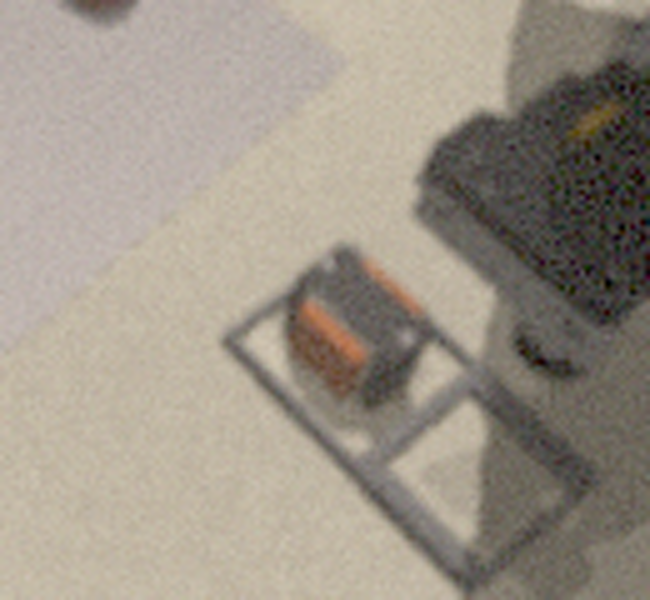

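>>> {"method": "drive_tool", "body": {"increments": [[[0,0,0],[-0.8,-0.7,12],0.2],[[0,0,0],[0,0,25],0.2],[[0,0,0],[0,0,25],0.2],[[0,0,0],[0,0,22],0.2],[[0,0,0],[0,0,14],0.2],[[0,0,0],[0,0,8],0.2],[[0,0,0],[0,0,5],0.2],[[0,0,0],[0,0,2],0.2],[[0,0,0],[0,0,1],0.2],[[0,0,0],[0,0,1],0.2],[[0,0,0],[0,0,0.5],0.2],[[0,0,0],[0,0,0],0.2]]}}

```text
time_s: 20.32
ee_pos: [0.5241, 0.3407, 0.0468]
eef_rot: [-3.142, -0.0, -0.086]
force: [-0.1, -0.6, -2.1]
grip_width: 0.0292
```

>>> {"method": "drive_tool", "body": {"increments": [[[0,0,0],[0,0,0.5],0.2],[[0,0,0],[0,0,0.5],0.2],[[0,0,0],[0,0,0.3],0.2],[[0,0,0],[0,0,0],0.2]]}}

```text
time_s: 20.82
ee_pos: [0.5241, 0.3407, 0.0454]
eef_rot: [3.142, 0.0, -0.086]
force: [1.0, 0.2, -0.8]
grip_width: 0.0294
```

>>> {"method": "drive_tool", "body": {"increments": [[[0,0,0],[0,0,0.3],0.2],[[0,0,0],[0,0,0.3],0.2],[[0,0,0],[0,0,0],0.2]]}}

```text
time_s: 21.2
ee_pos: [0.5242, 0.3408, 0.0453]
eef_rot: [-3.141, -0.0, -0.086]
force: [-2.4, -1.1, 5.4]
grip_width: 0.0296
```

>>> {"method": "drive_tool", "body": {"increments": [[[0,0,0],[0,0,-0.3],0.2],[[0,0,0],[0,0,0],0.36],[[0,0,0],[0,0,0],0.45],[[0,0,0],[0,0,0],0.55],[[0,0,0],[0,0,0],0.55],[[0,0,0],[0,0,-6],0.55],[[0,0,0],[0,0,-20],0.55],[[0,0,0],[0,0,-35],0.55],[[0,0,0],[0,0,-35],0.55],[[0,0,0],[0,0,-20],0.55],[[0,0,0],[0,0,-6],0.55],[[0,0,0],[0,0,0],0.55]]}}

```text
time_s: 22.7
ee_pos: [0.5241, 0.3407, 0.1675]
eef_rot: [-3.141, -0.0, -0.086]
force: [0.2, -0.7, 0.4]
grip_width: 0.0518
```

```bash
python3 plan.py .4419 -.045 .16 -74.5
```

```text
t 22.7 pos [0.5241 0.3407 0.1675] yaw -4.94 F [ 0.2  -0.74  0.44] w 0.0518 j1,j6 [0.52 0.6 ]
turn [-3.000e-02 -1.000e-02  6.956e+01] shift after turn [349.7 182.3   7.5] dist 394
```

>>> {"method": "drive_tool", "body": {"increments": [[[0,0,5],[0,0,0],0.65],[[0,0,9.3],[0,0,0],0.65],[[0,0,9.3],[0,0,0],0.65],[[0,0,9.3],[0,0,0],0.65],[[0,0,9.3],[0,0,0],0.65],[[0,0,9.3],[0,0,0],0.65],[[0,0,9.3],[0,0,0],0.65],[[0,0,8.7],[0,0,0],0.65],[[0,0,0],[15,8,2],0.65],[[0,0,0],[34,17.7,0.5],0.65],[[0,0,0],[34,17.7,0.5],0.65],[[0,0,0],[34,17.7,0.5],0.65],[[0,0,0],[34,17.7,0.5],0.65],[[0,0,0],[34,17.7,0.5],0.65],[[0,0,0],[34,17.7,0.5],0.65],[[0,0,0],[34,17.7,0.5],0.65],[[0,0,0],[34,17.7,0.5],0.65],[[0,0,0],[34,17.7,0.5],0.65],[[0,0,0],[18,9.5,0.5],0.65],[[0,0,0],[10.7,5.5,0],0.65]]}}

```text
time_s: 25.2
ee_pos: [0.4418, -0.0458, 0.1596]
eef_rot: [3.141, 0.001, -1.3]
force: [-0.3, -0.0, -0.6]
grip_width: 0.0609
```

>>> {"method": "drive_tool", "body": {"increments": [[[0,0,0],[0,0,0],0.65],[[0,0,0],[0,0,0],0.65]]}}

```text
time_s: 25.45
ee_pos: [0.4423, -0.0445, 0.16]
eef_rot: [3.141, 0.0, -1.299]
force: [-0.0, -0.2, 0.3]
grip_width: 0.0611
```

```bash
python3 plan.py .4419 -.045 .030 -74.5; python3 - <<'E'
from ov import *
n='scene'
g=snap(n,'pics/p4.png')[:,:,::-1]; cv2.imwrite('pics/t.png',np.clip(255*(g/255.)**0.6*1.25,0,255).astype(np.uint8))
overlay(n,'pics/t.png',{},(155,100,410,310),3,'pics/p4o.png')
E
```

```text
t 25.45 pos [ 0.4423 -0.0445  0.16  ] yaw -74.41 F [-0.02 -0.22  0.29] w 0.0611 j1,j6 [-0.18  1.12]
turn [0.02 0.02 0.09] shift after turn [  0.3   0.6 130. ] dist 130
```

View pics/p4o.png

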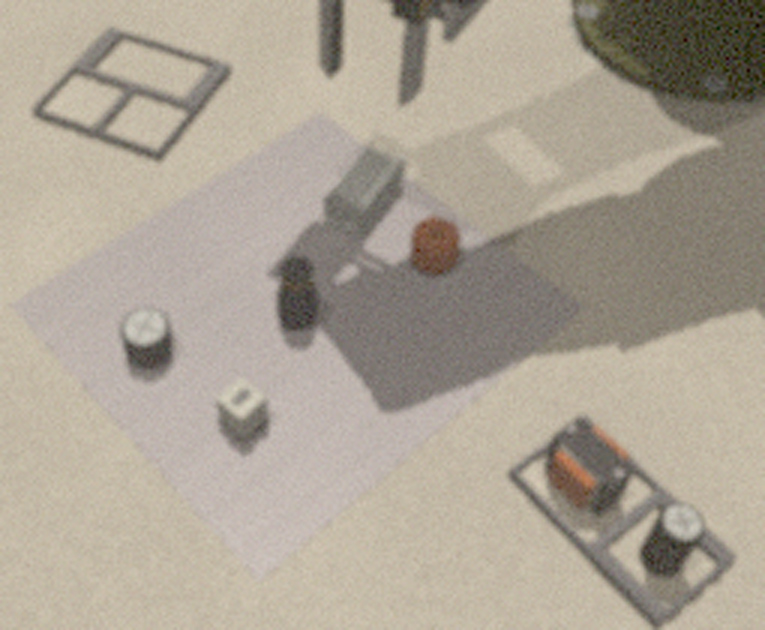

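>>> {"method": "drive_tool", "body": {"increments": [[[0,0,0],[0,0.5,12],0.65],[[0,0,0],[0,0,28],0.65],[[0,0,0],[0,0,30],0.65],[[0,0,0],[0,0,28],0.65],[[0,0,0],[0,0,16],0.65],[[0,0,0],[0,0,10],0.65],[[0,0,0],[0,0,6],0.65],[[0,0,0],[0,0,0],0.65],[[0,0,0],[0,0,0],0.25],[[0,0,0],[0,0,0],0.25],[[0,0,0],[0,0,0],0.25],[[0,0,0],[0,0,0],0.25],[[0,0,0],[0,0,0],0.25],[[0,0,0],[0,0,0],0.25]], "squeeze": 20}}

```text
time_s: 27.25
ee_pos: [0.442, -0.0453, 0.0304]
eef_rot: [-3.141, -0.0, -1.299]
force: [-0.5, -0.1, 5.6]
grip_width: 0.0357
```

```bash
python3 plan.py .4722 -.3249 .16 22
```

```text
t 27.25 pos [ 0.442  -0.0453  0.0304] yaw -74.44 F [-0.53 -0.12  5.57] w 0.0357 j1,j6 [-0.18  1.11]
turn [-1.000e-02 -3.000e-02 -9.644e+01] shift after turn [ -76.7  270.6 -129.6] dist 310
```

>>> {"method": "drive_tool", "body": {"increments": [[[0,0,0],[0,0,-3],0.25],[[0,0,0],[0,0,-10],0.25],[[0,0,0],[0,0,-22],0.25],[[0,0,0],[0,0,-30],0.25],[[0,0,0],[0,0,-30],0.25],[[0,0,0],[0,0,-25],0.25],[[0,0,-4],[0,0,-10],0.25],[[0,0,-8],[0,0,0],0.25],[[0,0,-9],[0,0,0],0.25],[[0,0,-9],[0,0,0],0.25],[[0,0,-9],[0,0,0],0.25],[[0,0,-9],[0,0,0],0.25],[[0,0,-9],[0,0,0],0.25],[[0,0,-9],[0,0,0],0.25],[[0,0,-9],[0,0,0],0.25],[[0,0,-9],[0,0,0],0.25],[[0,0,-8],[0,0,0],0.25],[[0,0,-4.5],[0,0,0],0.25],[[0,0,0],[0,0,0],0.25]]}}

```text
time_s: 29.62
ee_pos: [0.4417, -0.0452, 0.1606]
eef_rot: [3.141, -0.0, 0.384]
force: [0.5, 0.7, -1.1]
grip_width: 0.0361
```

```bash
python3 plan.py .4722 -.3249 .16 22; python3 - <<'E'
from ov import *
n='scene'
g=snap(n,'pics/p5.png')[:,:,::-1]; cv2.imwrite('pics/t.png',np.clip(255*(g/255.)**0.6*1.25,0,255).astype(np.uint8))
overlay(n,'pics/t.png',{},(155,80,385,250),3,'pics/p5o.png')
E
```

```text
t 29.62 pos [ 0.4417 -0.0452  0.1606] yaw 22.02 F [ 0.52  0.71 -1.09] w 0.0361 j1,j6 [-0.18 -0.57]
turn [ 0.01 -0.01  0.02] shift after turn [-76.5 270.7   0.6] dist 281
```

View pics/p5o.png

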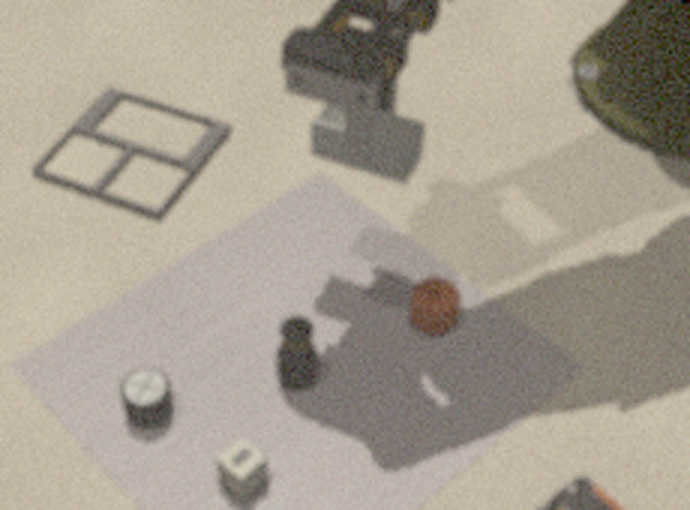

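Held level. Shift to the long pocket, then descend.

>>> {"method": "drive_tool", "body": {"increments": [[[0,0,0],[-4,14,0],0.25],[[0,0,0],[-8,28,0],0.25],[[0,0,0],[-9.5,34,0],0.25],[[0,0,0],[-9.5,34,0],0.25],[[0,0,0],[-9.5,34,0],0.25],[[0,0,0],[-9.5,34,0],0.25],[[0,0,0],[-9.5,34,0],0.25],[[0,0,0],[-8,28,0],0.25],[[0,0,0],[-6,20,0],0.25],[[0,0,0],[-3,10.7,0],0.25],[[0,0,0],[0,0,0],0.25],[[0,0,0],[0,0,12],0.25],[[0,0,0],[0,0,26],0.25],[[0,0,0],[0,0,30],0.25],[[0,0,0],[0,0,26],0.25],[[0,0,0],[0,0,14],0.25],[[0,0,0],[0,0,6],0.25],[[0,0,0],[0,0,0],0.25]]}}

```text
time_s: 31.92
ee_pos: [0.4727, -0.3248, 0.0464]
eef_rot: [3.141, -0.0, 0.385]
force: [0.7, -0.8, -0.6]
grip_width: 0.0358
```

```bash
python3 plan.py .4722 -.3249 .0338 22; python3 - <<'E'
from ov import *
for n,b in [('scene',(130,80,280,180)),('top',(315,165,425,265))]:
    g=snap(n,f'pics/p6{n}.png')[:,:,::-1]; cv2.imwrite('pics/t.png',np.clip(255*(g/255.)**0.6*1.25,0,255).astype(np.uint8))
    overlay(n,'pics/t.png',{'three':(.5065,-.311+(.0015 if n=='scene' else -.0015),22)},b,5,f'pics/p6{n}o.png')
E
```

```text
t 31.93 pos [ 0.4727 -0.3248  0.0464] yaw 22.07 F [ 0.68 -0.75 -0.63] w 0.0358 j1,j6 [-0.67 -1.05]
turn [ 0.01 -0.01  0.07] shift after turn [-0.5 -0.1 12.6] dist 13
```

View pics/p6sceneo.png

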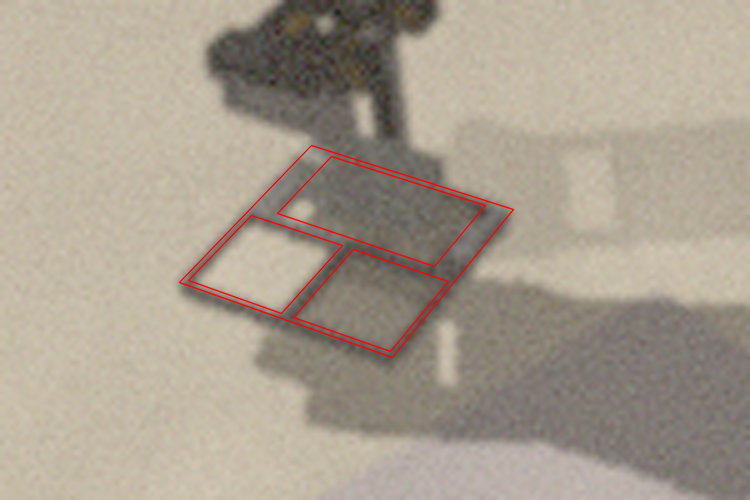

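View pics/p6topo.png

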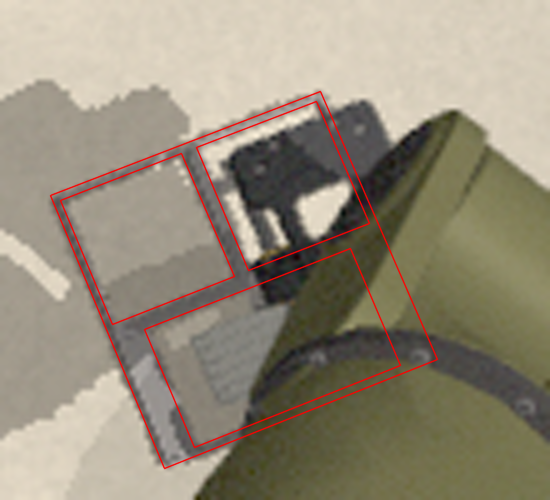

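>>> {"method": "drive_tool", "body": {"increments": [[[0,0,0],[-0.5,0,4],0.25],[[0,0,0],[0,0,3],0.25],[[0,0,0],[0,0,2],0.25],[[0,0,0],[0,0,1.5],0.25],[[0,0,0],[0,0,0.8],0.25],[[0,0,0],[0,0,0.5],0.25],[[0,0,0],[0,0,0.5],0.25],[[0,0,0],[0,0,0],0.25]]}}

```text
time_s: 33.02
ee_pos: [0.4721, -0.325, 0.0338]
eef_rot: [3.142, 0.0, 0.385]
force: [-1.2, -0.8, -1.9]
grip_width: 0.0355
```

>>> {"method": "drive_tool", "body": {"increments": [[[0,0,0],[0,0,0.3],0.25],[[0,0,0],[0,0,0.3],0.25],[[0,0,0],[0,0,0],0.25]]}}

```text
time_s: 33.4
ee_pos: [0.4721, -0.3251, 0.0335]
eef_rot: [3.141, -0.0, 0.385]
force: [-1.8, 0.9, 2.6]
grip_width: 0.0356
```

Contact (−1.9 → +2.6 N). Release and rise; next the squat cap.

>>> {"method": "drive_tool", "body": {"increments": [[[0,0,0],[0,0,-0.1],0.25],[[0,0,0],[0,0,0],0.42],[[0,0,0],[0,0,0],0.5],[[0,0,0],[0,0,0],0.6],[[0,0,0],[0,0,0],0.6],[[0,0,0],[0,0,-6],0.6],[[0,0,0],[0,0,-20],0.6],[[0,0,0],[0,0,-35],0.6],[[0,0,0],[0,0,-35],0.6],[[0,0,0],[0,0,-20],0.6],[[0,0,0],[0,0,-6],0.6],[[0,0,0],[0,0,0],0.6]]}}

```text
time_s: 34.9
ee_pos: [0.472, -0.325, 0.1551]
eef_rot: [-3.141, 0.0, 0.385]
force: [-0.2, 0.5, -0.7]
grip_width: 0.0561
```

```bash
python3 plan.py .684 -.0445 .15 22
```

```text
t 34.9 pos [ 0.472  -0.325   0.1551] yaw 22.05 F [-0.22  0.47 -0.67] w 0.0561 j1,j6 [-0.67 -1.05]
turn [-0.01  0.    0.05] shift after turn [ 301.6 -180.6    5.1] dist 352
```

>>> {"method": "drive_tool", "body": {"increments": [[[0,0,0],[15,-9,0],0.7],[[0,0,0],[25,-15,0],0.7],[[0,0,0],[33,-19.7,0],0.7],[[0,0,0],[33,-19.7,0],0.7],[[0,0,0],[33,-19.7,0],0.7],[[0,0,0],[33,-19.7,0],0.7],[[0,0,0],[33,-19.7,0],0.7],[[0,0,0],[33,-19.7,0],0.7],[[0,0,0],[33,-19.7,0],0.7],[[0,0,0],[20,-12,2],0.7],[[0,0,0],[10.6,-6.7,3],0.7],[[0,0,0],[0,0,0],0.7],[[0,0,0],[0,0,0],0.7]]}}

```text
time_s: 36.52
ee_pos: [0.6835, -0.045, 0.1502]
eef_rot: [-3.142, 0.0, 0.384]
force: [-0.0, 0.6, 0.8]
grip_width: 0.0656
```

```bash
python3 plan.py .684 -.0445 .030 22; python3 - <<'E'
from ov import *
for n,b in [('scene',(130,80,320,260)),('top',(315,165,425,265))]:
    g=snap(n,f'pics/p7{n}.png')[:,:,::-1]; cv2.imwrite('pics/t.png',np.clip(255*(g/255.)**0.6*1.25,0,255).astype(np.uint8))
    overlay(n,'pics/t.png',{},b,4,f'pics/p7{n}o.png')
E
```

```text
t 36.52 pos [ 0.6835 -0.045   0.1502] yaw 22.02 F [-0.01  0.63  0.8 ] w 0.0656 j1,j6 [-0.12 -0.5 ]
turn [-0.    0.02  0.02] shift after turn [  0.7  -0.2 120.2] dist 120
```

View pics/p7sceneo.png

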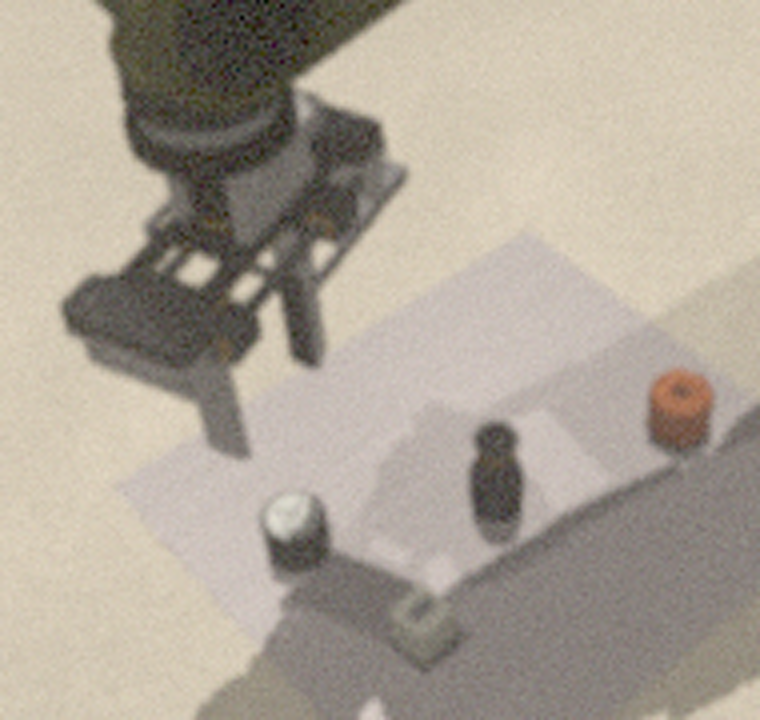

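View pics/p7topo.png

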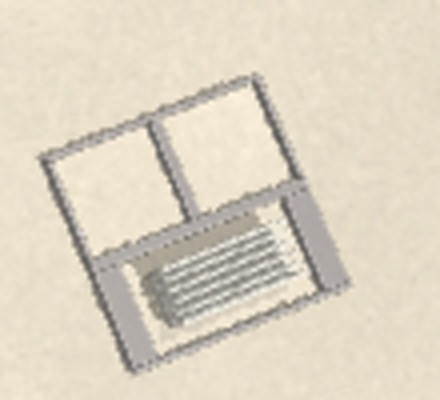

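>>> {"method": "drive_tool", "body": {"increments": [[[0,0,0],[0.5,0,12],0.7],[[0,0,0],[0,0,26],0.7],[[0,0,0],[0,0,28],0.7],[[0,0,0],[0,0,25],0.7],[[0,0,0],[0,0,15],0.7],[[0,0,0],[0,0,9],0.7],[[0,0,0],[0,0,5],0.7],[[0,0,0],[0,0,0],0.7],[[0,0,0],[0,0,0],0.3],[[0,0,0],[0,0,0],0.3],[[0,0,0],[0,0,0],0.3],[[0,0,0],[0,0,0],0.3],[[0,0,0],[0,0,0],0.3],[[0,0,0],[0,0,0],0.3]], "squeeze": 15}}

```text
time_s: 38.38
ee_pos: [0.6844, -0.0442, 0.0306]
eef_rot: [3.141, -0.0, 0.385]
force: [-0.7, -0.3, 4.0]
grip_width: 0.0402
```

```bash
python3 - <<'E'
from ov import *
n='top'
g=cv2.imread('pics/p7top.png'); cv2.imwrite('pics/t.png',np.clip(255*(g/255.)**0.6*1.25,0,255).astype(np.uint8))
SH['hs']=[rect(0,0,84,36,39),rect(0,0,84,36,3)]
overlay(n,'pics/t.png',{'three':(.5065,-.3125,22),'hs':(.4721,-.3265,112)},(315,165,425,265),5,'pics/p7x.png')
E
```

```text
(no output)
```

View pics/p7x.png

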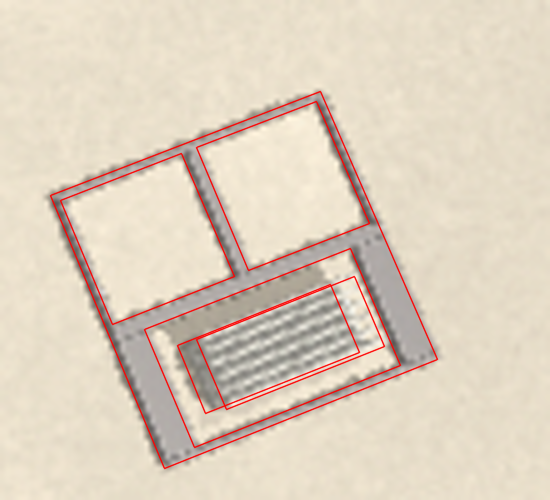

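>>> {"method": "drive_tool", "body": {"increments": [[[0,0,0],[0,0,-3],0.3],[[0,0,0],[0,0,-10],0.3],[[0,0,0],[0,0,-22],0.3],[[0,0,0],[0,0,-30],0.3],[[0,0,0],[0,0,-30],0.3],[[0,0,0],[0,0,-18],0.3],[[0,0,0],[0,0,-7],0.3],[[0,0,0],[0,0,0],0.3]]}}

```text
time_s: 39.38
ee_pos: [0.6842, -0.0442, 0.1502]
eef_rot: [-3.141, 0.0, 0.385]
force: [-0.6, -0.6, -1.1]
grip_width: 0.0398
```

```bash
python3 plan.py .5528 -.3322 .15 22
```

```text
t 39.38 pos [ 0.6842 -0.0442  0.1502] yaw 22.06 F [-0.63 -0.59 -1.13] w 0.0398 j1,j6 [-0.12 -0.5 ]
turn [-0.01  0.01  0.06] shift after turn [-2.297e+02  2.179e+02  2.000e-01] dist 317
```

>>> {"method": "drive_tool", "body": {"increments": [[[0,0,0],[-10,9.5,0],0.3],[[0,0,0],[-20,19,0],0.3],[[0,0,0],[-26,24.7,0],0.3],[[0,0,0],[-26,24.7,0],0.3],[[0,0,0],[-26,24.7,0],0.3],[[0,0,0],[-26,24.7,0],0.3],[[0,0,0],[-26,24.7,0],0.3],[[0,0,0],[-26,24.7,0],0.3],[[0,0,0],[-22,20.8,0],0.3],[[0,0,0],[-14,13.2,0],0.3],[[0,0,0],[-7.7,7.2,0],0.3],[[0,0,0],[0,0,0],0.3],[[0,0,0],[0,0,10],0.3],[[0,0,0],[0,0,25],0.3],[[0,0,0],[0,0,28],0.3],[[0,0,0],[0,0,22],0.3],[[0,0,0],[0,0,14],0.3],[[0,0,0],[0,0,6],0.3],[[0,0,0],[0,0,0],0.3]]}}

```text
time_s: 41.75
ee_pos: [0.5534, -0.3323, 0.0455]
eef_rot: [3.141, -0.0, 0.385]
force: [0.7, -0.1, -0.8]
grip_width: 0.0396
```

```bash
python3 plan.py .5528 -.3322 .0336 22; python3 - <<'E'
from ov import *
for n,b in [('scene',(130,80,280,180))]:
    g=snap(n,f'pics/p8{n}.png')[:,:,::-1]; cv2.imwrite('pics/t.png',np.clip(255*(g/255.)**0.6*1.25,0,255).astype(np.uint8))
    overlay(n,'pics/t.png',{},b,4,f'pics/p8{n}o.png')
E
```

```text
t 41.75 pos [ 0.5534 -0.3323  0.0455] yaw 22.07 F [ 0.74 -0.13 -0.78] w 0.0396 j1,j6 [-0.6  -0.98]
turn [ 0.01 -0.    0.07] shift after turn [-0.5 -0.3 11.9] dist 12
```

View pics/p8sceneo.png

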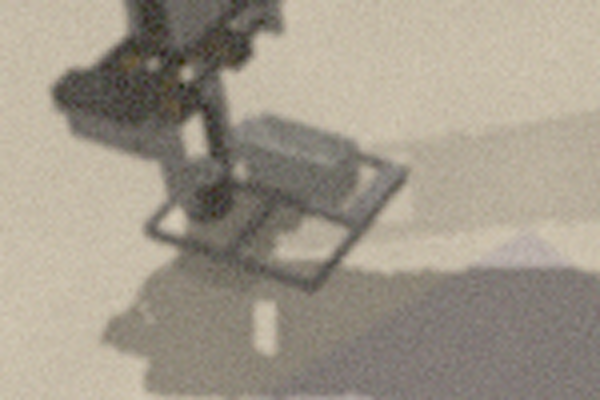

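>>> {"method": "drive_tool", "body": {"increments": [[[0,0,0],[-0.5,0,4],0.3],[[0,0,0],[0,0,3],0.3],[[0,0,0],[0,0,2],0.3],[[0,0,0],[0,0,1],0.3],[[0,0,0],[0,0,0.6],0.3],[[0,0,0],[0,0,0.5],0.3],[[0,0,0],[0,0,0.3],0.3],[[0,0,0],[0,0,0],0.3]]}}

```text
time_s: 42.8
ee_pos: [0.5527, -0.3326, 0.0339]
eef_rot: [-3.142, 0.0, 0.385]
force: [0.1, -0.5, 0.0]
grip_width: 0.0395
```

>>> {"method": "drive_tool", "body": {"increments": [[[0,0,0],[0,0,0.3],0.3],[[0,0,0],[0,0,0.3],0.3],[[0,0,0],[0,0,0],0.3]]}}

```text
time_s: 43.18
ee_pos: [0.5528, -0.3326, 0.0336]
eef_rot: [3.141, -0.0, 0.385]
force: [-1.9, 0.6, 4.4]
grip_width: 0.0393
```

>>> {"method": "drive_tool", "body": {"increments": [[[0,0,0],[0,0,-0.2],0.3],[[0,0,0],[0,0,0],0.47],[[0,0,0],[0,0,0],0.55],[[0,0,0],[0,0,0],0.6],[[0,0,0],[0,0,0],0.6],[[0,0,0],[0,0,-6],0.6],[[0,0,0],[0,0,-20],0.6],[[0,0,0],[0,0,-35],0.6],[[0,0,0],[0,0,-35],0.6],[[0,0,0],[0,0,-20],0.6],[[0,0,0],[0,0,-6],0.6],[[0,0,0],[0,0,0],0.6]]}}

```text
time_s: 44.68
ee_pos: [0.5527, -0.3326, 0.1559]
eef_rot: [3.141, -0.0, 0.385]
force: [-0.3, -0.2, -0.3]
grip_width: 0.0568
```

```bash
python3 plan.py .441 .0415 .15 22
```

```text
t 44.67 pos [ 0.5527 -0.3326  0.1559] yaw 22.06 F [-0.35 -0.23 -0.28] w 0.0568 j1,j6 [-0.6  -0.98]
turn [ 0.02 -0.01  0.06] shift after turn [  36.5 -388.7    5.9] dist 390
```

>>> {"method": "drive_tool", "body": {"increments": [[[0,0,0],[1.5,-15,0],0.7],[[0,0,0],[2.5,-25,0],0.7],[[0,0,0],[3,-32.5,0],0.7],[[0,0,0],[3,-32.5,0],0.7],[[0,0,0],[3,-32.5,0],0.7],[[0,0,0],[3,-32.5,0],0.7],[[0,0,0],[3,-32.5,0],0.7],[[0,0,0],[3,-32.5,0],0.7],[[0,0,0],[3,-32.5,0],0.7],[[0,0,0],[3,-32.5,0],0.7],[[0,0,0],[3,-32.5,0],0.7],[[0,0,0],[2.5,-26,0],0.7],[[0,0,0],[2,-18,3],0.7],[[0,0,0],[1,-12.2,3],0.7],[[0,0,0],[0,0,0],0.7],[[0,0,0],[0,0,0],0.7]]}}

```text
time_s: 46.68
ee_pos: [0.4406, 0.041, 0.1495]
eef_rot: [3.142, 0.0, 0.385]
force: [0.2, -0.4, 0.4]
grip_width: 0.0658
```

```bash
python3 plan.py .441 .0415 .030 22; python3 - <<'E'
from ov import *
for n,b in [('scene',(130,80,330,260)),('top',(315,165,425,265))]:
    g=snap(n,f'pics/p9{n}.png')[:,:,::-1]; cv2.imwrite('pics/t.png',np.clip(255*(g/255.)**0.6*1.25,0,255).astype(np.uint8))
    overlay(n,'pics/t.png',{},b,4,f'pics/p9{n}o.png')
E
```

```text
t 46.67 pos [0.4406 0.041  0.1495] yaw 22.05 F [ 0.16 -0.36  0.39] w 0.0658 j1,j6 [ 0.01 -0.37]
turn [0.   0.01 0.05] shift after turn [  0.5  -0.3 119.5] dist 119
```

View pics/p9sceneo.png

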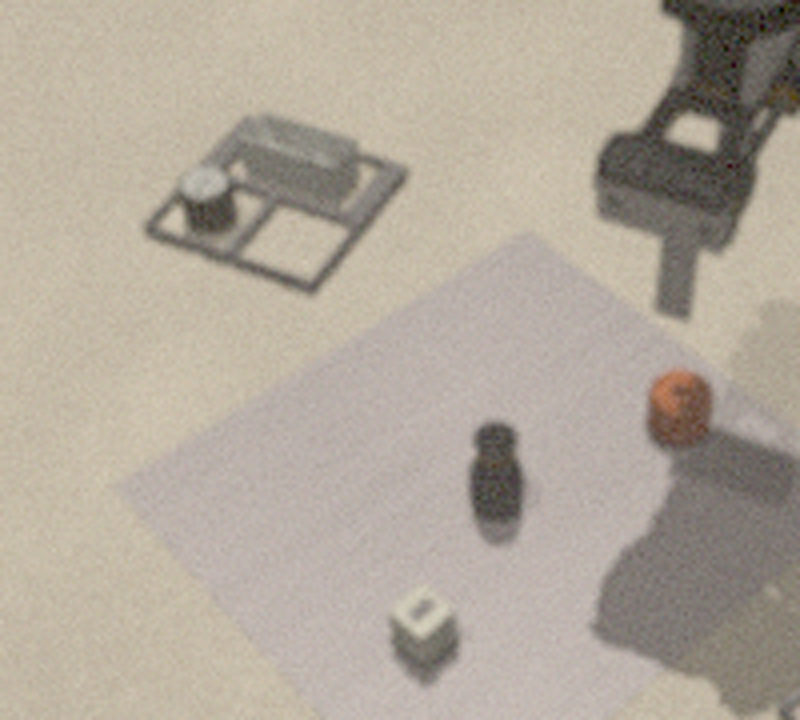

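View pics/p9topo.png

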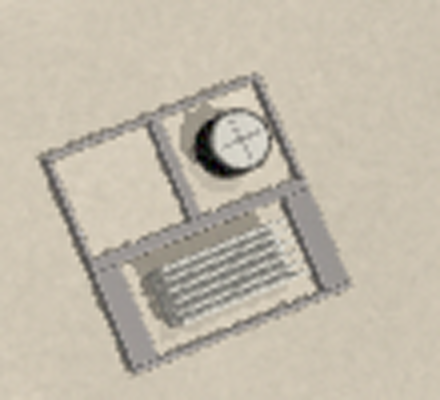

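Squat cap sits in its pocket. Now the choke.

>>> {"method": "drive_tool", "body": {"increments": [[[0,0,0],[0.5,0,12],0.7],[[0,0,0],[0,0,26],0.7],[[0,0,0],[0,0,28],0.7],[[0,0,0],[0,0,24.5],0.7],[[0,0,0],[0,0,15],0.7],[[0,0,0],[0,0,9],0.7],[[0,0,0],[0,0,5],0.7],[[0,0,0],[0,0,0],0.7],[[0,0,0],[0,0,0],0.3],[[0,0,0],[0,0,0],0.3],[[0,0,0],[0,0,0],0.3],[[0,0,0],[0,0,0],0.3],[[0,0,0],[0,0,0],0.3],[[0,0,0],[0,0,0],0.3]], "squeeze": 20}}

```text
time_s: 48.52
ee_pos: [0.4412, 0.0416, 0.0303]
eef_rot: [3.141, -0.0, 0.385]
force: [-1.4, -0.2, 5.9]
grip_width: 0.042
```

>>> {"method": "drive_tool", "body": {"increments": [[[0,0,0],[0,0,-3],0.3],[[0,0,0],[0,0,-10],0.3],[[0,0,0],[0,0,-22],0.3],[[0,0,0],[0,0,-30],0.3],[[0,0,0],[0,0,-30],0.3],[[0,0,0],[0,0,-18],0.3],[[0,0,0],[0,0,-7],0.3],[[0,0,0],[0,0,0],0.3]]}}

```text
time_s: 49.52
ee_pos: [0.441, 0.0415, 0.1501]
eef_rot: [3.141, -0.0, 0.385]
force: [0.3, -0.1, -0.9]
grip_width: 0.0422
```

```bash
python3 plan.py .5251 -.2636 .15 22;  python3 - <<'E'
from ov import *
for n,b in [('scene',(230,80,370,230))]:
    g=snap(n,f'pics/p10{n}.png')[:,:,::-1]; cv2.imwrite('pics/t.png',np.clip(255*(g/255.)**0.6*1.25,0,255).astype(np.uint8))
    overlay(n,'pics/t.png',{},b,4,f'pics/p10{n}o.png')
E
```

```text
t 49.52 pos [0.441  0.0415 0.1501] yaw 22.06 F [ 0.31 -0.06 -0.87] w 0.0422 j1,j6 [ 0.01 -0.37]
turn [ 0.01 -0.02  0.06] shift after turn [-3.630e+01  3.144e+02  1.000e-01] dist 317
```

View pics/p10sceneo.png

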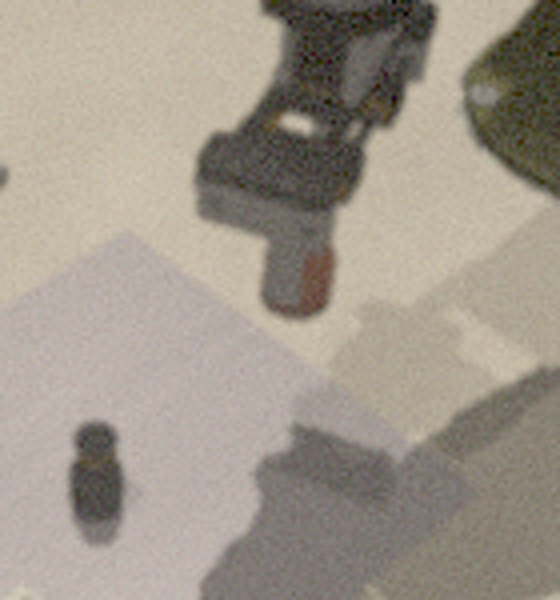

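>>> {"method": "drive_tool", "body": {"increments": [[[0,0,0],[-1.5,14,0],0.3],[[0,0,0],[-3,26,0],0.3],[[0,0,0],[-3.8,33,0],0.3],[[0,0,0],[-3.8,33,0],0.3],[[0,0,0],[-3.8,33,0],0.3],[[0,0,0],[-3.8,33,0],0.3],[[0,0,0],[-3.8,33,0],0.3],[[0,0,0],[-3.8,33,0],0.3],[[0,0,0],[-3.8,33,0],0.3],[[0,0,0],[-2.7,22,0],0.3],[[0,0,0],[-1.5,13,0],0.3],[[0,0,0],[-1,8.4,0],0.3],[[0,0,0],[0,0,0],0.3],[[0,0,0],[0,0,10],0.3],[[0,0,0],[0,0,25],0.3],[[0,0,0],[0,0,28],0.3],[[0,0,0],[0,0,22],0.3],[[0,0,0],[0,0,14],0.3],[[0,0,0],[0,0,6],0.3],[[0,0,0],[0,0,0],0.3]]}}

```text
time_s: 52.08
ee_pos: [0.5256, -0.2634, 0.0451]
eef_rot: [3.142, -0.0, 0.385]
force: [0.2, 0.1, -1.3]
grip_width: 0.0423
```

```bash
python3 plan.py .5251 -.2636 .0333 22; python3 - <<'E'
from ov import *
for n,b in [('scene',(130,80,280,180))]:
    g=snap(n,f'pics/p11{n}.png')[:,:,::-1]; cv2.imwrite('pics/t.png',np.clip(255*(g/255.)**0.6*1.25,0,255).astype(np.uint8))
    overlay(n,'pics/t.png',{},b,4,f'pics/p11{n}o.png')
E
```

```text
t 52.08 pos [ 0.5256 -0.2634  0.0451] yaw 22.07 F [ 0.22  0.07 -1.31] w 0.0423 j1,j6 [-0.53 -0.91]
turn [ 0.   -0.    0.07] shift after turn [-0.5  0.  11.8] dist 12
```

View pics/p11sceneo.png

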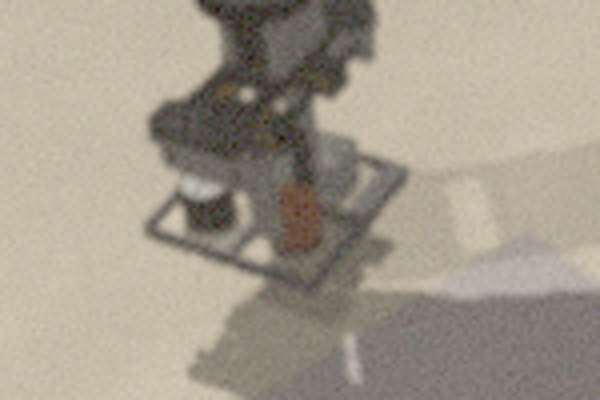

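>>> {"method": "drive_tool", "body": {"increments": [[[0,0,0],[-0.5,0,4],0.3],[[0,0,0],[0,0,3],0.3],[[0,0,0],[0,0,2],0.3],[[0,0,0],[0,0,1],0.3],[[0,0,0],[0,0,0.6],0.3],[[0,0,0],[0,0,0.5],0.3],[[0,0,0],[0,0,0.3],0.3],[[0,0,0],[0,0,0],0.3]]}}

```text
time_s: 53.12
ee_pos: [0.525, -0.2637, 0.0337]
eef_rot: [3.142, -0.0, 0.385]
force: [-0.3, -0.1, -1.3]
grip_width: 0.0422
```

>>> {"method": "drive_tool", "body": {"increments": [[[0,0,0],[0,0,0.3],0.3],[[0,0,0],[0,0,0.2],0.3],[[0,0,0],[0,0,0],0.3]]}}

```text
time_s: 53.5
ee_pos: [0.525, -0.2637, 0.0333]
eef_rot: [3.142, -0.0, 0.385]
force: [-1.0, 1.5, 3.7]
grip_width: 0.0421
```

>>> {"method": "drive_tool", "body": {"increments": [[[0,0,0],[0,0,-0.2],0.3],[[0,0,0],[0,0,0],0.5],[[0,0,0],[0,0,0],0.57],[[0,0,0],[0,0,0],0.62],[[0,0,0],[0,0,0],0.62],[[0,0,0],[0,0,-6],0.62],[[0,0,0],[0,0,-20],0.62],[[0,0,0],[0,0,-35],0.62],[[0,0,0],[0,0,-35],0.62],[[0,0,0],[0,0,-35],0.62],[[0,0,0],[0,0,-20],0.62],[[0,0,0],[-10,0,0],0.62],[[0,0,0],[-25,0,0],0.62],[[0,0,0],[-30,0,0],0.62],[[0,0,0],[-30,0,0],0.62],[[0,0,0],[-20,0,0],0.62],[[0,0,0],[-10,0,0],0.62],[[0,0,0],[0,0,0],0.62]]}}

```text
time_s: 55.75
ee_pos: [0.409, -0.3107, 0.1844]
eef_rot: [-3.142, -0.0, 0.384]
force: [0.3, 0.0, -0.1]
grip_width: 0.0579
```

```bash
python3 plan.py .4 -.3 .18 22; python3 - <<'E'
from ov import *
for n,b in [('scene',(130,70,410,310)),('top',(75,110,425,275))]:
    g=snap(n,f'pics/f{n}.png')[:,:,::-1]; cv2.imwrite('pics/t.png',np.clip(255*(g/255.)**0.6*1.25,0,255).astype(np.uint8))
    overlay(n,'pics/t.png',{},b,2.25,f'pics/f{n}o.png')
E
```

```text
t 55.75 pos [ 0.409  -0.3107  0.1844] yaw 22.02 F [ 0.31  0.04 -0.05] w 0.0579 j1,j6 [-0.72 -1.11]
turn [-0.   -0.01  0.02] shift after turn [ -4.3 -13.3   4.4] dist 15
```

View pics/fsceneo.png

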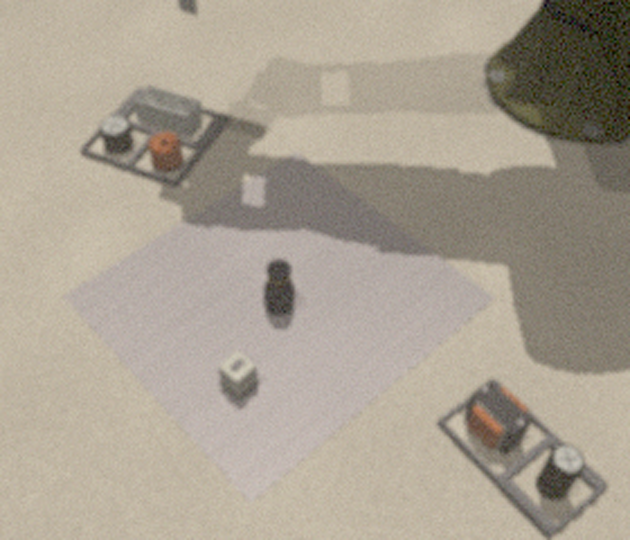

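View pics/ftopo.png

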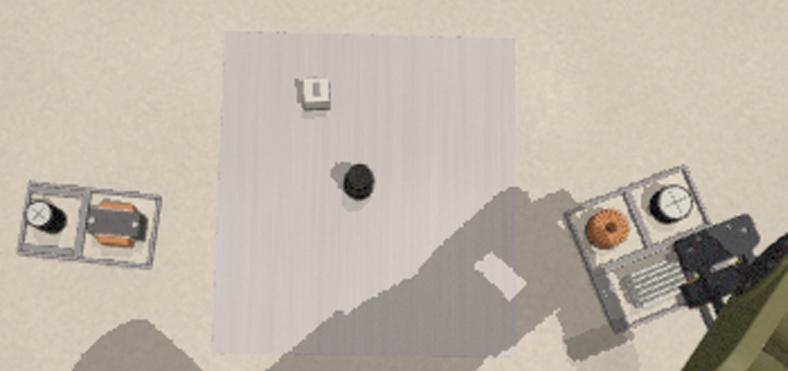

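```bash
python3 -c "
from station import ctrl
print(ctrl.hand_in())"
```

```text
the job is handed in; nothing more can be done
None
```

I placed all five parts in the order asked and handed the job in at about 56 s of the 120 s allowed. It reports no verdict.

- **Placing:** the order was transformer, tall capacitor, heat sink, squat capacitor, choke. I lowered each in small steps until the wrist force showed contact with the pocket floor. The steady force readings after contact were 6 N or less. I released gently and rose straight up.
- **Last checks:** the final pictures from both cameras show every part in its pocket and looking upright. The squat capacitor is in the three-pocket tray's −y square pocket and the choke in the +y one. The heat sink lies lengthwise in the long pocket, though the arm partly hid it in the last top view. An earlier top view, before the last two parts went in, showed it clear and well within the pocket.
- **Relay and post:** both stand where they were; nothing touched them.
- **Disagreement:** the two cameras differed by about 3 mm in y, so I used the mean. Every grasp and fit agreed with that.

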